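# Light the burner under the saucepan

## Task

On the twin gas hob, light the burner that the open, long-handled saucepan stands on: push that burner's knob in against its spring, turn it anticlockwise past the safety stop until its pointer is at the long mark, and let it spring back out; never force it past the stop without pushing it in. Each knob works the burner straight behind it; leave the other knob off, and do not shift the pots or the things around the hob.

Things in the scene. Friction and masses are not known exactly. Their poses are not given: they have to be found in the camera images.
- hob: steel twin-burner hob, fixed; origin under the middle of its 300 x 540 x 90 mm body, x to its back, y left. In front a console slopes 35 deg from horizontal; knobs on mid-slope, 55 mm above the table, 200 mm in front of the origin, 135 mm left and right of it. Marks round each knob: small square up the slope (off), long mark 75 deg anticlockwise from it, short mark at 120 deg
- left_burner (a point): centre of the left burner (+y side), at the top of its pan support, 105 mm above the table. It is worked by the left knob, 170 mm straight in front of it
- right_burner (a point): centre of the right burner (-y side), at the top of its pan support, 105 mm above the table. It is worked by the right knob, 170 mm straight in front of it
- left_grip (a point): on the axis of the left knob (+y side), moving with it: 22 mm above its skirt, 10 mm below the top of its grip bar. z: out along the axis, 35 deg from vertical, leaning to the front; x: to the bar's pointer end (white line). Black; bar 40 mm long (x), 14 thick (y), 32 tall; round skirt 52 mm wide, 7 thick, 9.5 mm clear of the console when out
- right_grip (a point): on the axis of the right knob (-y side), moving with it: 22 mm above its skirt, 10 mm below the top of its grip bar. z: out along the axis, 35 deg from vertical, leaning to the front; x: to the bar's pointer end (white line). Black; bar 40 mm long (x), 14 thick (y), 32 tall; round skirt 52 mm wide, 7 thick, 9.5 mm clear of the console when out
- left_knob (a joint): turn of the left knob, rad: 0 off (pointer up the slope), growing anticlockwise seen from in front; 1.31 at the long mark, end stop 2.3. Starts at 0 to 0.12. With the knob out a safety stop blocks it at about 0.25; pushed in over 6 mm it passes, and is past the stop from about 0.85. Friction (0.05 N m) keeps it where it is left
- right_knob (a joint): turn of the right knob, rad: 0 off (pointer up the slope), growing anticlockwise seen from in front; 1.31 at the long mark, end stop 2.3. Starts at 0 to 0.12. With the knob out a safety stop blocks it at about 0.25; pushed in over 6 mm it passes, and is past the stop from about 0.85. Friction (0.05 N m) keeps it where it is left
- left_push (a joint): how far the left knob is pushed in along its axis, m: 0 out, 0.008 fully in. A spring pushes it out: 4 N at the start of its travel, 10 N fully in. A released knob springs back out
- right_push (a joint): how far the right knob is pushed in along its axis, m: 0 out, 0.008 fully in. A spring pushes it out: 4 N at the start of its travel, 10 N fully in. A released knob springs back out
- saucepan: open aluminium saucepan, 170 mm in diameter, 85 mm high, with one long straight handle (along its +x, to 235 mm from the axis); origin at the centre of its underside. It stands on one of the two burners
- lidded_pot: lidded steel pot with two loop handles, 192 mm in diameter, 107 mm high to the top of its lid knob; origin at the centre of its underside. It stands on the other burner
- loaf_tin: loaf in a dark tin, 220 x 120 x 100 mm, beside the hob on the table; origin under its centre
- jar: glass jar with steel cap, 84 mm in diameter, 120 mm high, on the table; origin under its centre
- scraper: dough scraper lying on the table, steel blade 150 x 100 mm with a wooden grip 22 mm high; origin under the middle of its blade

How it is judged:
By the outcome, as a careful person would: the job done as asked, in the order asked, and still so for the second after the job is handed in, with the robot touching nothing.
It also fails if it takes over 35 s, if anything falls off the work surface, if the arm or the gripper's body presses on something with over 40 N, if the wrist force passes 120 N, or if a joint passes its speed limit or range.

## Robot

A 6-joint arm with a two-finger parallel gripper is mounted at the origin on the work surface. World frame = base frame: x ahead of the robot, y to its left, z up, the work surface at z = 0. Lengths are in m, angles in rad, forces in N, time in s.
With the tool pointing down it reaches from about 0.325 to 1 m from the base axis. Payload 5.1 kg.
Tool frame: the origin (TCP) lies at the very end of the fingers, on their centre line; the grasp point (between the pads) lies 19 mm behind it; y points along the fingers, x is the direction in which the jaws open and shut, and the axes are right-handed (so a half turn about y gives the same grasp; the last joint's range is limited). The gripper opens to 85 mm and grips with 20 to 120 N. Pads are 22 mm wide; open, the fingers measure 114 mm over their backs; the gripper's body (76 mm by 85 mm) begins 54 mm behind the grasp point. The pads swing forward as they close: fully open they stand 13 mm farther back than shut.
Start: joints at [-1.244, 0.124, 1.65, -0, 1.367, -0.083], TCP at [0.259, -0.596, 0.231] pointing down, gripper open.
Joint ranges: [-2.61, 2.61], [-1.02, 2.33], [0.03, 2.71], [-1.35, 4.49], [0.32, 2.68], [-2.91, 2.91]. Speed limits (rad/s): [2.57, 2.57, 3.14, 3.14, 3.14, 3.14].

## Interface

Orientations are given as [roll, pitch, yaw] about the fixed x, y, z axes, in that order (R = Rz(yaw) Ry(pitch) Rx(roll)).
In Python, from workcell import telemetry, eyes, order gives the robot as it stands.
- The arm moves only by the tool apply_moves, never from a script. Its argument "rows" is text: rows parted by semicolons, each of 7 numbers parted by spaces: the shift along the tool's x, y, z each as a share of 0.1 m, from -1 to 1, then the turn, a rotation vector about the tool's x, y, z each as a share of 45 degrees, from -1 to 1, then the closure, from 0 (fully open) to 1 (shut). In form: tx ty tz rx ry rz hand; .... A call has 1 to 5 rows; each row is the pose to reach, as a shift and turn from the pose commanded when the call began, along the tool's axes at that moment; what a row does not reach only later rows make up. A row lasts 1/12 s, in which the tool goes at most 41.7 mm and 7.16 degrees, less where a joint would pass 70% of its speed; a pose out of reach is approached as far as the arm can. A call with a number of a shift or a turn outside -1 to 1 is refused whole. A call with a gripper value outside its range is refused whole. The fingers move at their own pace and stop on an object; "grip_force" is the grip in N (left out, the last holds). Time passes only in rows, so rows that repeat a pose let the fingers close. It gives the time, the measured TCP pose, the force and the opening at its end, in the units of the state.
- telemetry.state(): the state, without advancing time (a new reading comes with each control period).
- eyes.capture(name): name is "side" or "top"; returns the picture (480x640x3 uint8, red, green, blue); there is no depth.
- eyes.camera_info(name): a dict with "fx", "fy", "cx", "cy" (pixels), "origin" and "orientation" of the camera in the world. Camera axes: x right, y down, z forward; pixel columns grow to the right and rows downward; lengths in m; the calibration is good to about 2 mm. A picture is of the moment at which its call begins. camera_info takes no time and is no camera call.
- order.job_done(): hands the job in, once; it reports no verdict.
Trained networks look in the newest picture that a camera, given by its name, has taken for a name from the list of things; names that differ only in an ending like _2 or _b are one class to them, and where a whole thing is asked for, a point or a joint stands for the part that bears it (a point fixed in the world has none). Each returns a list of dicts, best first, with "score" (0 to 1); they miss things now and then, are a little off and sometimes report something else, mostly with a low value. They report only what shows in the picture. A call takes as long as a camera call.
- eyes.spot_in(camera, target): "extent" ([left, top, width, height] in pixels, round what is visible of it).
The state is a dict: "time_s": time; "joints": joint angles; "joint_vel": joint speeds; "joint_efforts": joint torques, N m; "position": TCP position; "orientation": TCP orientation; "force": force on the tool from outside, world axes, zero at the start; "ft_torque": the same for the moment, N m; "width": finger opening in m.
Only numpy, scipy, OpenCV 4.12 (cv2) and the standard library are available. Lean on these libraries where they do the work, as an engineer would, in place of code of your own. Each camera call takes 0.05 s, during which the arm holds its last target.

## Working session

There is one attempt and no reset: what is moved stays moved. The work goes in short steps, Python scripts to look and compute and a tool call to move; the robot and the scene stay as the last step left them, time stands still between calls to the robot, and variables do not carry over. Pictures are saved under pics/ and viewed, and the job is handed in when it is done.

Besides the shell and the picture viewer there is one more tool, called after "Call:" by a JSON object that holds its "name" and its "arguments". apply_moves: Moves the arm, as the interface text tells. Shift numbers are shares of 0.1 m and turn numbers shares of 45 degrees, none past 1 either way. Its arguments: {"type":"object","properties":{"rows":{"type":"string"},"grip_force":{"type":"number"}},"required":["rows"]}

```bash
ls; mkdir -p pics; python3 - <<'E'
from workcell import telemetry, eyes, order
import cv2
s=telemetry.state()
for k,v in s.items(): print(k,v)
for n in("side","top"):
    print(n,eyes.camera_info(n))
    im=eyes.capture(n); cv2.imwrite(f"pics/{n}0.png",im[:,:,::-1])
    for t in("hob","saucepan","lidded_pot","left_grip","right_grip","jar","loaf_tin","scraper"):
        print(t,[(d['extent'],round(d['score'],2)) for d in eyes.spot_in(n,t)[:3]])
E
```

```text
pics
time_s 0.0
joints [-1.24363394e+00  1.24510881e-01  1.65168897e+00  4.07906567e-06
  1.36745470e+00 -8.25993052e-02]
joint_vel [ 8.35232855e-04 -9.60734092e-05  1.38077895e-05 -1.00264265e-03
  9.18703847e-04 -1.03111043e-03]
joint_efforts [ 1.80380139e-04 -4.23615074e+01 -3.65451515e+01 -1.24500812e-04
  6.93575072e-03 -1.59934919e-07]
position [ 0.25873368 -0.59562637  0.23004041]
orientation [-1.57062223  0.00205454 -1.16103528]
force [-1.09703124  0.22937768 -0.08553587]
ft_torque [0.04071959 0.00431399 0.00445332]
width 0.08547448856880994
side {'fx': 600.8555769447908, 'fy': 600.8555769447908, 'cx': 320.7523325933159, 'cy': 242.4133236852906, 'origin': array([-0.06749521, -1.02225451,  1.44644822]), 'orientation': array([-2.41995613,  0.00749849, -0.53881082])}
hob [([268.7, 171.5, 192.7, 182.2], 0.59)]
saucepan [([282.1, 217.8, 20.7, 21.9], 0.3)]
lidded_pot [([309.8, 169.8, 81.6, 60.4], 0.76), ([312.1, 287.3, 17.9, 9.0], 0.27)]
left_grip [([282.3, 223.2, 20.9, 13.0], 0.58)]
right_grip [([317.0, 288.3, 13.4, 6.7], 0.42)]
jar [([278.4, 160.9, 24.9, 39.8], 0.75)]
loaf_tin [([304.2, 368.5, 96.8, 58.0], 0.71)]
scraper [([223.7, 180.7, 34.3, 31.2], 0.89), ([312.2, 288.2, 19.0, 5.7], 0.73)]
top {'fx': 516.5731904675459, 'fy': 516.5731904675459, 'cx': 323.5242852478857, 'cy': 237.7381998677394, 'origin': array([ 0.2272583 , -0.00650155,  1.55397298]), 'orientation': array([-2.91543982, -0.00316331, -1.5218942 ])}
hob [([244.0, 134.8, 203.2, 175.0], 0.89), ([160.9, 247.4, 59.5, 54.2], 0.23)]
saucepan [([361.0, 132.3, 66.6, 115.5], 0.93)]
lidded_pot []
left_grip [([276.2, 249.6, 16.2, 16.5], 0.69)]
right_grip [([366.0, 276.2, 16.6, 19.8], 0.5)]
jar [([202.2, 202.8, 31.2, 32.3], 0.84)]
loaf_tin [([434.7, 267.9, 54.7, 78.9], 0.74), ([365.9, 272.2, 20.7, 19.9], 0.17)]
scraper [([162.6, 246.1, 56.9, 55.7], 0.66)]
```

View pics/side0.png

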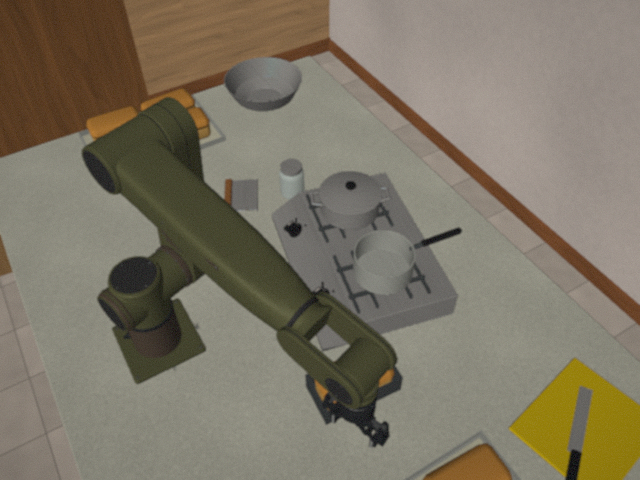

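View pics/top0.png

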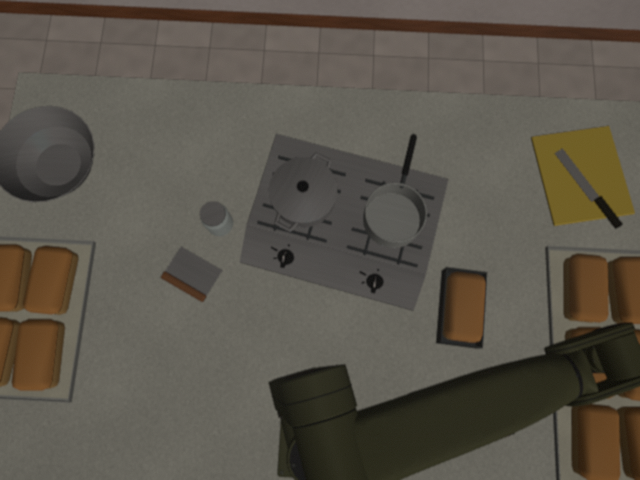

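```bash
python3 - <<'E'
import cv2
a=cv2.imread("pics/top0.png")[225:315,250:400]; cv2.imwrite("pics/topz.png",cv2.resize(a,None,fx=5,fy=5,interpolation=2))
a=cv2.imread("pics/side0.png")[200:310,260:370]; cv2.imwrite("pics/sidez.png",cv2.resize(a,None,fx=5,fy=5,interpolation=2))
E
```

```text
(no output)
```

View pics/topz.png

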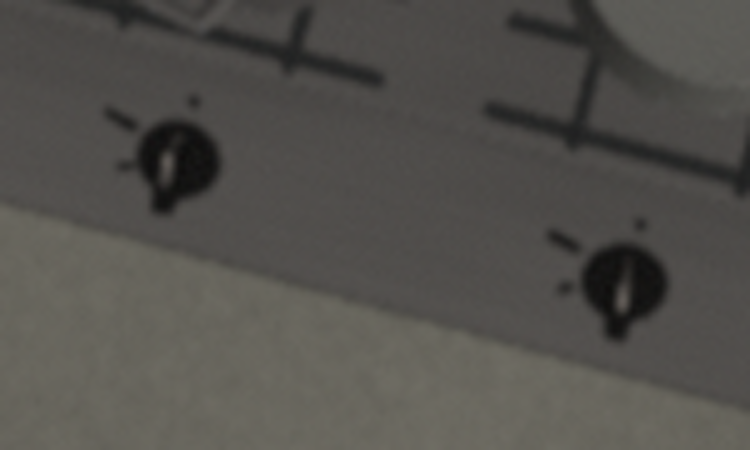

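View pics/sidez.png

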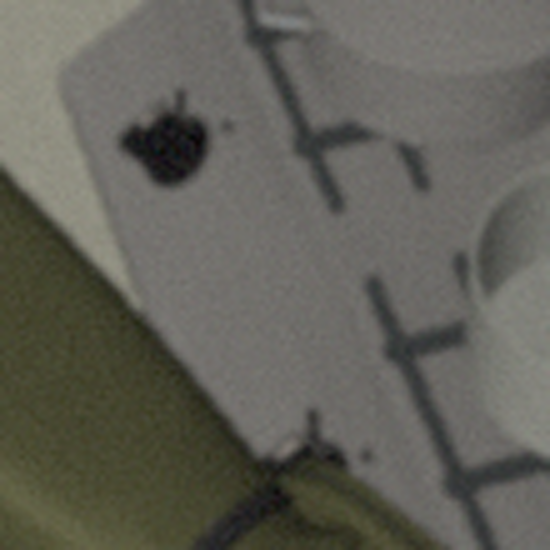

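The saucepan (one long handle, about (395,213) in top) is on the right burner, so the target is the right knob at about (375,282). The left knob at (286,257) must stay off. Next I'll fit the hob pose.

```bash
cat > h.py <<'E'
import numpy as np
from scipy.spatial.transform import Rotation as R
from scipy.optimize import least_squares
from workcell import telemetry, eyes, order
def cam(n):
    c=eyes.camera_info(n); return c,R.from_euler('xyz',c['orientation']).as_matrix()
def proj(n,P):
    c,M=cam(n); q=(np.atleast_2d(P)-c['origin'])@M
    return np.c_[c['fx']*q[:,0]/q[:,2]+c['cx'],c['fy']*q[:,1]/q[:,2]+c['cy']]
def hobw(p,P):
    x,y,a=p; return np.atleast_2d(P)@R.from_euler('z',a).as_matrix().T+[x,y,0]
S,C=np.sin(np.radians(35)),np.cos(np.radians(35))
def kn(side,h): return np.array([-.2,.135*side,.055])+h*np.array([-S,0,C])
E
python3 - <<'E'
from h import *
import cv2
# hob model pts (top,side px)
obs=[("top",[.15,.27,.09],(277,135)),("top",[.15,-.27,.09],(447,179)),
("top",kn(1,.0165),(285.8,256.6)),("top",kn(-1,.0165),(375,281.6)),
("side",kn(1,.0165),(260+172/5,200+148/5)),("side",[.15,.27,.09],(387,175)),("side",[.15,-.27,.09],(456,295))]
f=lambda p:np.concatenate([proj(n,hobw(p,P))[0]-uv for n,P,uv in obs])
r=least_squares(f,[.7,0,-.2],loss='soft_l1'); print(r.x,np.degrees(r.x[2])); print(f(r.x).reshape(-1,2).round(1))
p=r.x
print("grip R",hobw(p,kn(-1,.0385)),"L",hobw(p,kn(1,.0385)))
for n in("top","side"):
    im=cv2.imread(f"pics/{n}0.png"); im=cv2.resize(im,None,fx=1.25,fy=1.25)
    for P in [[.15,.27,.09],[.15,-.27,.09],[-.15,.27,.09],[-.15,-.27,.09],kn(1,.0165),kn(-1,.0165),[-.03,.135,.105],[-.03,-.135,.105]]:
        u=proj(n,hobw(p,P))[0]*1.25; cv2.circle(im,tuple(int(v) for v in u.round()),2,(0,0,255),-1)
    cv2.imwrite(f"pics/{n}fit.png",im[120:440,250:620])
E
```

```text
[ 0.67774088 -0.06485848 -0.22770541] -13.046559195420366
[[-0.4 -2.2]
 [ 2.5 -0.1]
 [-0.4  0.9]
 [-0.2  1. ]
 [ 0.  -0.5]
 [-1.  -3.2]
 [ 2.7  0.9]]
grip R [[ 0.43091555 -0.14624016  0.08653735]] L [[0.4918661  0.11679032 0.08653735]]
```

View pics/topfit.png

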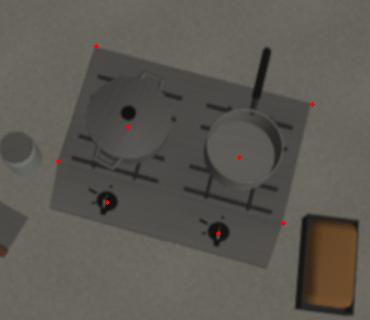

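View pics/sidefit.png

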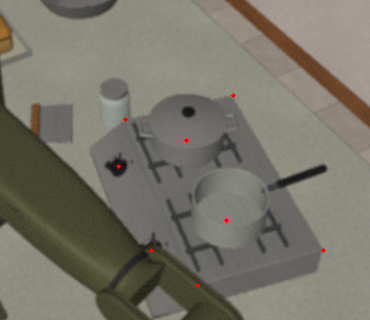

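```bash
cat >> h.py <<'E'
def unp(n,uv,z):
    c,M=cam(n); d=M@[(uv[0]-c['cx'])/c['fx'],(uv[1]-c['cy'])/c['fy'],1]
    return c['origin']+d*(z-c['origin'][2])/d[2]
E
python3 - <<'E'
from h import *
import cv2
im=cv2.imread("pics/top0.png"); g=cv2.cvtColor(im,6).astype(float)
# front and back edges: max gradient along columns
def edge(c0,c1,r_of,half,sgn):
    pts=[]
    gs=cv2.GaussianBlur(g,(0,0),1.2); d=sgn*(gs[2:]-gs[:-2])/2
    for c in range(c0,c1,3):
        r=int(r_of(c)); seg=d[r-half-1:r+half-1,c]; k=seg.argmax(); 
        if 0<k<len(seg)-1:
            a,b,e=seg[k-1:k+2]; pts.append((c,r-half+k+.5*(a-e)/(a-2*b+e)))
    return np.array(pts)
for nm,pts,z in (("front",edge(250,405,lambda c:266+(c-250)*.27,6,1),.0),("back",edge(285,395,lambda c:135+(c-277)*.259,5,-1),.09)):
    W=np.array([unp("top",p,z) for p in pts]); 
    l=cv2.fitLine(W[:,:2].astype(np.float32),cv2.DIST_HUBER,0,.01,.01).ravel(); a=np.degrees(np.arctan2(l[1],l[0]))
    print(nm,len(pts),"yaw",(a+90+90)%180-90,"pt",l[2:])
# dark blobs
for n,(u0,v0,u1,v1) in (("top",(274,245,298,272)),("top",(363,270,387,297)),("side",(280,215,306,240))):
    a=cv2.cvtColor(cv2.imread(f"pics/{n}0.png"),6)[v0:v1,u0:u1]; a=cv2.resize(a,None,fx=6,fy=6,interpolation=2)
    m=(a<50).astype(np.uint8); k=cv2.getStructuringElement(2,(55,55)); m2=cv2.morphologyEx(m,cv2.MORPH_CLOSE,cv2.getStructuringElement(2,(25,25))); m2=cv2.morphologyEx(m2,cv2.MORPH_OPEN,k)
    c=max(cv2.findContours(m2,0,1)[0],key=cv2.contourArea); e=cv2.fitEllipse(c); print(n,u0+(e[0][0]+.5)/6-.5,v0+(e[0][1]+.5)/6-.5,[x/6 for x in e[1]])
E
```

```text
front 49 yaw -12.783295 pt [ 0.43200803 -0.01238129]
back 37 yaw -12.799438 pt [0.8517353  0.02385333]
top 285.14931869506836 256.5637575785319 [15.621718088785807, 16.457916259765625]
top 374.3485743204753 281.18431854248047 [15.83471934000651, 16.86261494954427]
side 293.93447494506836 229.2968317667643 [12.340156555175781, 13.194029490152994]
```

Call:
{"name": "apply_moves", "arguments": {"rows": "0 -0.2 0 0 0 0 0; -0.3 -0.4 0.1 0 0 0 0; -0.6 -0.4 0.1 0 0 0 0; -0.9 -0.4 0.2 0 0 0 0; -1 -0.4 0.2 0 0 0 0"}}

```text
time_s: 1.32
position: [0.2374, -0.4938, 0.2719]
orientation: [-1.57, 0.0, -1.16]
force: [-0.3, -1.1, -0.3]
width: 0.0859
```

```bash
cat > goal.py <<'E'
from h import *
import sys
yaw=-.2232
def rel(hobp,h,ang,side=-1):
    """shift/turn shares from current commanded(~measured) pose to TCP at height h along axis from console, knob ang"""
    s=telemetry.state(); T=R.from_euler('xyz',s['orientation']).as_matrix(); t=np.array(s['position'])
    P=hobw(hobp,kn(side,h))[0]; H=R.from_euler('z',hobp[2]).as_matrix()
    ax=H@[-S,0,C]; up=H@[C,0,S]; lat=np.cross(ax,up) # lat=+hob y
    up2=np.cos(ang)*up+np.sin(ang)*lat
    y=-ax; x=-np.cross(ax,up2); z=np.cross(x,y); G=np.c_[x,y,z]
    print("goal",P.round(4),"ypr",R.from_matrix(G).as_euler('xyz').round(3),"joints",np.round(s['joints'],3))
    print("shift shares",(T.T@(P-t)/.1).round(3),"turn shares",(R.from_matrix(T.T@G).as_rotvec()/np.radians(45)).round(3), "cur in goal frame mm",(G.T@(t-P)*1000).round(1))
E
python3 - <<'E'
from goal import *
obs=[("top",kn(1,.0165),(285.15,256.56)),("top",kn(-1,.0165),(374.35,281.18)),("side",kn(1,.0165),(293.93,229.3))]
f=lambda p:np.concatenate([proj(n,hobw([*p,yaw],P))[0]-uv for n,P,uv in obs])
r=least_squares(f,[.68,-.065]); print(r.x,f(r.x).reshape(-1,2).round(2))
n=np.array([np.cos(yaw),np.sin(yaw)]); print("back x_h",(np.array([.8517,.02385])-r.x)@n, "front",(np.array([.432,-.0124])-r.x)@n)
rel([*r.x,yaw],.0225+.1,0)
E
```

```text
[ 0.68006412 -0.06288043] [[-0.11  0.39]
 [ 0.12  0.46]
 [ 0.75 -0.66]]
back x_h 0.14818039754469534 front -0.25308458701326
goal [ 0.3866 -0.1347  0.1553] ypr [-0.96   0.    -1.794] joints [-1.221e+00 -1.250e-01  1.831e+00  1.000e-03  1.436e+00 -6.100e-02]
shift shares [-2.697  1.167  2.801] turn shares [ 0.751  0.781 -0.247] cur in goal frame mm [ 383.2 -133.3   12.8]
```

Call:
{"name": "apply_moves", "arguments": {"rows": "-0.3 0 0.3 0.1 0.1 -0.03 0; -0.6 0 0.6 0.2 0.2 -0.06 0; -0.9 0 0.9 0.3 0.3 -0.1 0; -1 0 1 0.4 0.4 -0.13 0; -1 0 1 0.5 0.5 -0.16 0"}}

```text
time_s: 1.73
position: [0.2906, -0.3626, 0.2719]
orientation: [-1.159, -0.045, -1.569]
force: [-0.7, -0.9, -0.1]
width: 0.0856
```

```bash
python3 -c "
from goal import *
rel([.680,-.063,yaw],.1225,0)"
```

```text
goal [ 0.3866 -0.1348  0.1553] ypr [-0.96   0.    -1.794] joints [-1.233 -0.496  2.157  0.387  1.317  0.259]
shift shares [-2.325  1.36   0.457] turn shares [ 0.245  0.278 -0.091] cur in goal frame mm [ 243.3 -120.2   31.6]
```

Call:
{"name": "apply_moves", "arguments": {"rows": "-0.3 0.1 0.1 0.1 0.1 -0.03 0; -0.6 0.2 0.2 0.2 0.2 -0.06 0; -0.9 0.3 0.3 0.24 0.28 -0.09 0; -1 0.4 0.3 0.24 0.28 -0.09 0; -1 0.4 0.3 0.24 0.28 -0.09 0"}}

```text
time_s: 2.15
position: [0.3324, -0.2634, 0.2398]
orientation: [-0.97, 0.001, -1.792]
force: [-0.2, 0.3, 0.1]
width: 0.0857
```

```bash
python3 -c "
from goal import *
rel([.680,-.063,yaw],.1225,0)"
```

```text
goal [ 0.3866 -0.1348  0.1553] ypr [-0.96   0.    -1.794] joints [-1.089 -0.796  2.416  0.492  1.154  0.585]
shift shares [-1.372  0.837 -0.274] turn shares [ 0.013  0.001 -0.003] cur in goal frame mm [137.4 -83.1  28.4]
```

Call:
{"name": "apply_moves", "arguments": {"rows": "-0.25 0 -0.05 0 0 0 0; -0.5 0 -0.1 0 0 0 0; -0.75 0 -0.15 0 0 0 0; -1 0 -0.2 0 0 0 0; -1 0 -0.2 0 0 0 0"}}

```text
time_s: 2.57
position: [0.3444, -0.166, 0.2301]
orientation: [-0.974, 0.003, -1.788]
force: [0.6, -0.9, -0.3]
width: 0.0851
```

```bash
python3 -c "
from goal import *
rel([.680,-.063,yaw],.1225,0)"
```

```text
goal [ 0.3866 -0.1348  0.1553] ypr [-0.96   0.    -1.794] joints [-0.835 -1.023  2.526  0.365  1.16   0.89 ]
shift shares [-0.393  0.813 -0.136] turn shares [ 0.018  0.003 -0.008] cur in goal frame mm [ 39.7 -80.9  14.8]
```

Call:
{"name": "apply_moves", "arguments": {"rows": "0 0.2 -0.05 0 0 0 0; -0.1 0.4 -0.1 0 0 0 0; -0.2 0.5 -0.14 0 0 0 0; -0.3 0.6 -0.14 0.02 0 0 0; -0.39 0.6 -0.14 0.02 0 0 0"}}

```text
time_s: 2.98
position: [0.3735, -0.1352, 0.1712]
orientation: [-0.96, 0.003, -1.795]
force: [0.8, 0.6, 0.8]
width: 0.0849
```

```bash
python3 -c "
from goal import *
import cv2
rel([.680,-.063,yaw],.1225,0)
im=eyes.capture('side');cv2.imwrite('pics/side1.png',im[:,:,::-1])
cv2.imwrite('pics/side1z.png',cv2.resize(im[180:360,230:430,::-1],None,fx=3,fy=3,interpolation=2))"
```

```text
goal [ 0.3866 -0.1348  0.1553] ypr [-0.96   0.    -1.794] joints [-0.655 -0.972  2.606  0.299  0.964  1.038]
shift shares [-0.032  0.203  0.012] turn shares [ 0.001 -0.003 -0.003] cur in goal frame mm [  3.3 -20.3  -1.2]
```

View pics/side1z.png

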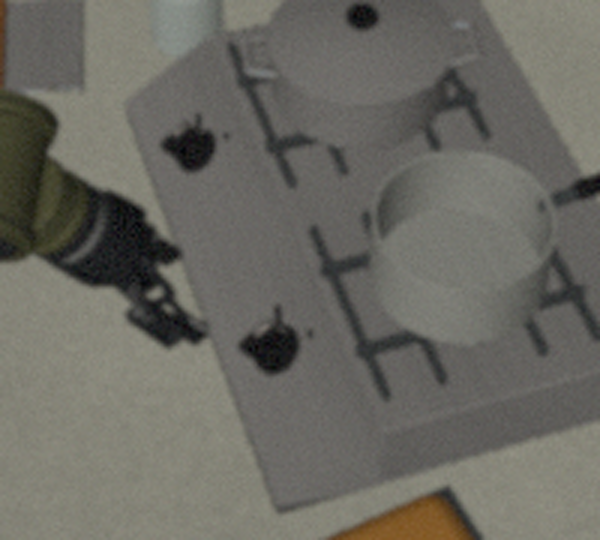

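```bash
python3 - <<'E'
from goal import *
import cv2
g=cv2.cvtColor(cv2.imread("pics/side1.png"),6); out=[]
for (u0,v0,u1,v1) in ((280,215,306,240),(306,282,334,308)):
    a=cv2.resize(g[v0:v1,u0:u1],None,fx=6,fy=6,interpolation=2)
    m=(a<50).astype(np.uint8); m2=cv2.morphologyEx(m,cv2.MORPH_CLOSE,cv2.getStructuringElement(2,(25,25))); m2=cv2.morphologyEx(m2,cv2.MORPH_OPEN,cv2.getStructuringElement(2,(55,55)))
    c=max(cv2.findContours(m2,0,1)[0],key=cv2.contourArea); e=cv2.fitEllipse(c); out.append((u0+(e[0][0]+.5)/6-.5,v0+(e[0][1]+.5)/6-.5)); print(out[-1],[x/6 for x in e[1]])
obs=[("top",kn(1,.0165),(285.15,256.56)),("top",kn(-1,.0165),(374.35,281.18)),("side",kn(1,.0165),out[0]),("side",kn(-1,.0165),out[1])]
f=lambda p:np.concatenate([proj(n,hobw(p,P))[0]-uv for n,P,uv in obs])
f2=lambda p:f([*p,yaw])
r=least_squares(f,[.68,-.065,yaw]); print(r.x,f(r.x).reshape(-1,2).round(2))
r=least_squares(f2,[.68,-.065]); print(r.x,f2(r.x).reshape(-1,2).round(2))
p=[*r.x,yaw]
rel(p,.1225,0); 
# tcp finger projection
print(proj("side",telemetry.state()['position']))
im=cv2.imread("pics/side1.png")[270:330,270:350]; cv2.imwrite("pics/s1zz.png",cv2.resize(im,None,fx=9,fy=9,interpolation=2))
E
```

```text
(294.0394821166992, 229.20277404785156) [12.675885518391928, 13.566527048746744]
(321.3112564086914, 295.92886479695636) [13.443040211995443, 16.073257446289062]
[ 0.67965147 -0.06308305 -0.22207523] [[ 0.01  0.61]
 [ 0.28  0.58]
 [ 0.54 -0.41]
 [ 0.31 -0.71]]
[ 0.67960735 -0.06331274] [[ 0.02  0.55]
 [ 0.26  0.63]
 [ 0.58 -0.42]
 [ 0.26 -0.7 ]]
goal [ 0.3862 -0.1351  0.1553] ypr [-0.96   0.    -1.794] joints [-0.652 -0.974  2.605  0.298  0.965  1.04 ]
shift shares [-0.019  0.21   0.001] turn shares [-0.001 -0.001 -0.004] cur in goal frame mm [  1.9 -21.   -0.1]
[[295.68253974 279.66697689]]
```

View pics/s1zz.png

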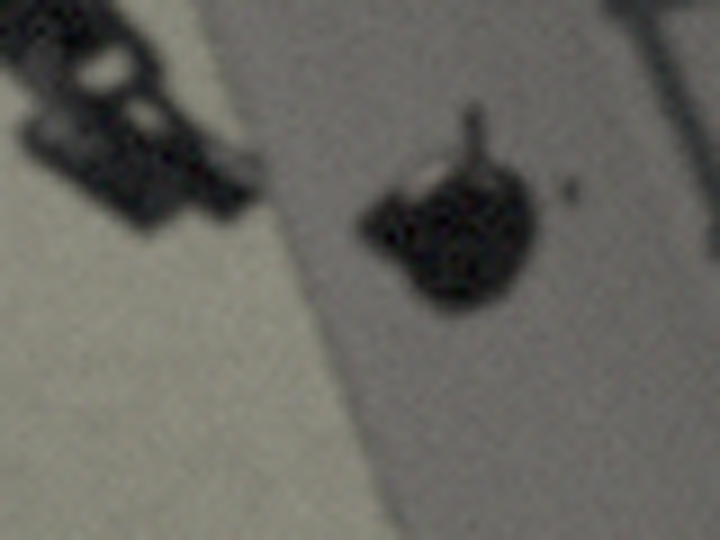

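Call:
{"name": "apply_moves", "arguments": {"rows": "-0.02 0.2 0 0 -0.04 0 0; -0.02 0.4 0 0 -0.08 0 0; -0.02 0.6 0 0 -0.08 0 0; -0.02 0.7 0 0 -0.08 0 0; -0.02 0.7 0 0 -0.08 0 0"}}

```text
time_s: 3.45
position: [0.4134, -0.1427, 0.1144]
orientation: [-0.962, -0.033, -1.743]
force: [-1.0, -0.9, -0.4]
width: 0.0855
```

```bash
python3 -c "
from goal import *
import cv2
rel([.6796,-.0633,yaw],.0235,0.06)
im=eyes.capture('side');cv2.imwrite('pics/side2.png',im[:,:,::-1])
cv2.imwrite('pics/side2z.png',cv2.resize(im[270:330,270:350,::-1],None,fx=9,fy=9,interpolation=2))
im=eyes.capture('top');cv2.imwrite('pics/top2.png',im[:,:,::-1])
cv2.imwrite('pics/top2z.png',cv2.resize(im[225:325,300:440,::-1],None,fx=5,fy=5,interpolation=2))"
```

```text
goal [ 0.4415 -0.1477  0.0743] ypr [-0.961 -0.034 -1.745] joints [-0.587 -0.713  2.59   0.32   0.713  0.961]
shift shares [-0.012  0.493  0.006] turn shares [ 0.002  0.001 -0.003] cur in goal frame mm [  1.3 -49.3  -0.5]
```

View pics/side2z.png

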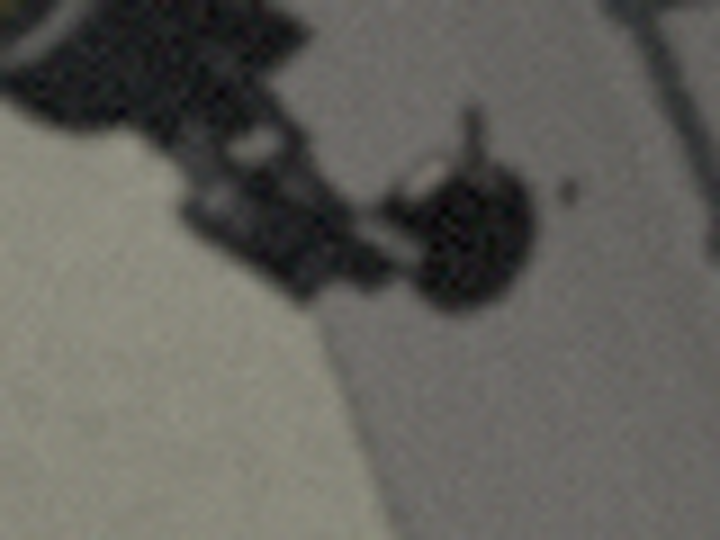

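View pics/top2z.png

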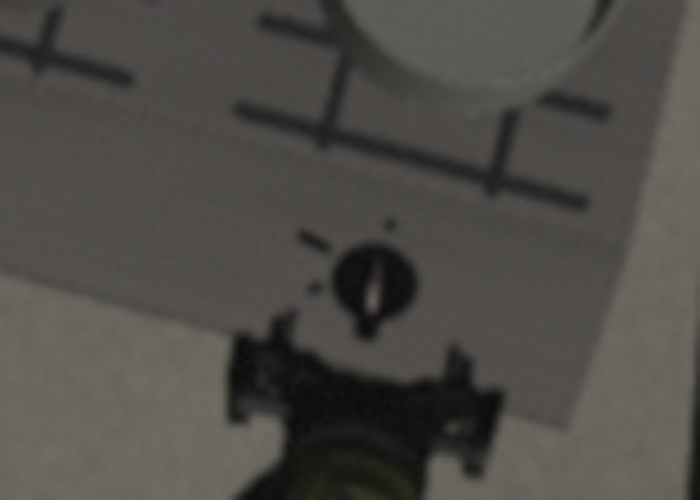

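Call:
{"name": "apply_moves", "arguments": {"rows": "-0.01 0.15 0 0 0 0 0; -0.01 0.3 0 0 0 0 0; -0.01 0.4 0 0 0 0 0; -0.01 0.46 0 0 0 0 0; -0.01 0.46 0 0 0 0 0"}}

```text
time_s: 3.97
position: [0.4399, -0.1473, 0.0788]
orientation: [-0.958, -0.034, -1.743]
force: [0.6, -0.1, -0.1]
width: 0.0854
```

```bash
python3 -c "
from goal import *
import cv2
rel([.6796,-.0633,yaw],.0235,0.06)
im=eyes.capture('side');cv2.imwrite('pics/side3z.png',cv2.resize(im[270:330,270:350,::-1],None,fx=9,fy=9,interpolation=2))
im=eyes.capture('top')
cv2.imwrite('pics/top3z.png',cv2.resize(im[225:325,300:440,::-1],None,fx=5,fy=5,interpolation=2))"
```

```text
goal [ 0.4415 -0.1477  0.0743] ypr [-0.961 -0.034 -1.745] joints [-0.552 -0.532  2.561  0.363  0.555  0.925]
shift shares [-0.     0.047 -0.012] turn shares [-0.004  0.002 -0.002] cur in goal frame mm [ 0.1 -4.7  1.2]
```

View pics/side3z.png

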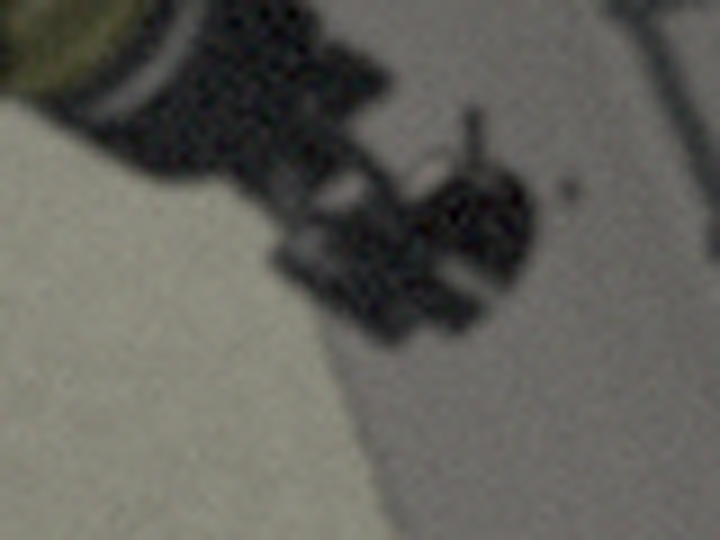

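View pics/top3z.png

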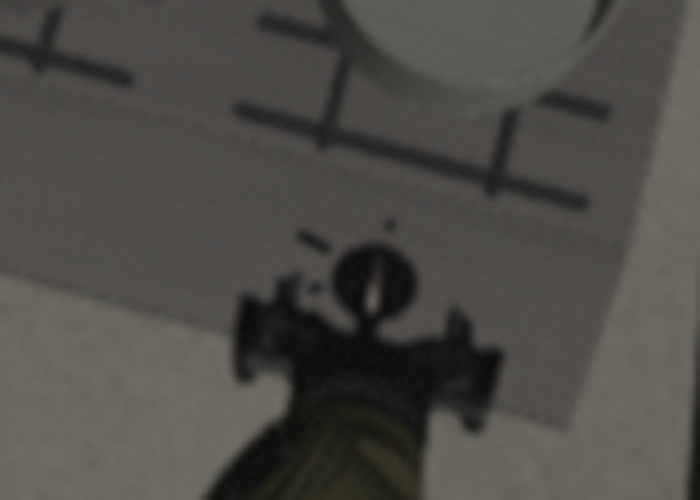

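Call:
{"name": "apply_moves", "arguments": {"rows": "0 0.02 -0.01 0 0 0 0.3; 0 0.03 -0.01 0 0 0 0.6; 0 0.03 -0.01 0 0 0 0.8; 0 0.03 -0.01 0 0 0 1; 0 0.03 -0.01 0 0 0 1", "grip_force": 40}}

```text
time_s: 4.48
position: [0.4406, -0.147, 0.0758]
orientation: [-0.957, -0.034, -1.742]
force: [0.8, 0.3, -0.1]
width: 0.0254
```

Call:
{"name": "apply_moves", "arguments": {"rows": "0 0 0 0 0 0 1; 0 0 0 0 0 0 1; 0 0 0 0 0 0 1; 0 0 0 0 0 0 1"}}

```text
time_s: 4.82
position: [0.4407, -0.1468, 0.0757]
orientation: [-0.958, -0.034, -1.742]
force: [-1.2, 3.6, 3.3]
width: 0.0128
```

```bash
cat > chk.py <<'E'
from goal import *
import cv2,sys
s=telemetry.state()
hp=[.6796,-.0633,yaw]; H=R.from_euler('z',yaw).as_matrix(); ax=H@[-S,0,C]
rel(hp,.0235,float(sys.argv[1]))
T=R.from_euler('xyz',s['orientation']).as_matrix()
up=H@[C,0,S]; lat=np.cross(ax,up); print("knob ang from tool",np.arctan2(T[:,0]@up,-T[:,0]@lat) , "h mm",((np.array(s['position'])-hobw(hp,kn(-1,0))[0])@ax*1000).round(1),"F axial",(np.array(s['force'])@ax).round(2),"F tool",(T.T@s['force']).round(1),"w",s['width'],s['time_s'])
E
cat > pic.py <<'E'
from h import *
import cv2,sys
im=eyes.capture('side');cv2.imwrite(f'pics/side{sys.argv[1]}z.png',cv2.resize(im[260:330,260:360,::-1],None,fx=7,fy=7,interpolation=2))
im=eyes.capture('top');cv2.imwrite(f'pics/top{sys.argv[1]}z.png',cv2.resize(im[225:325,300:440,::-1],None,fx=5,fy=5,interpolation=2))
E
python3 chk.py 0.06; python3 pic.py 4
```

```text
goal [ 0.4415 -0.1477  0.0743] ypr [-0.961 -0.034 -1.745] joints [-0.55  -0.523  2.561  0.369  0.545  0.92 ]
shift shares [ 0.007  0.018 -0.001] turn shares [-0.004  0.002 -0.003] cur in goal frame mm [-0.7 -1.8  0. ]
knob ang from tool 0.06184107849706479 h mm 25.3 F axial 3.82 F tool [-3.2 -3.8  0.5] w 0.012820032483907801 4.8167
```

View pics/side4z.png

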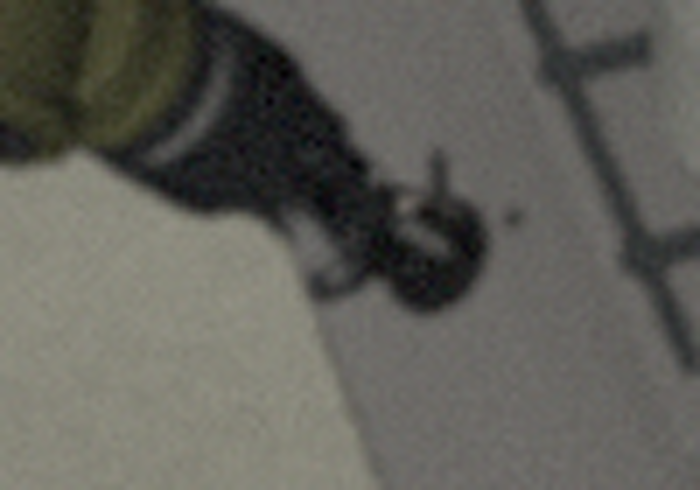

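View pics/top4z.png

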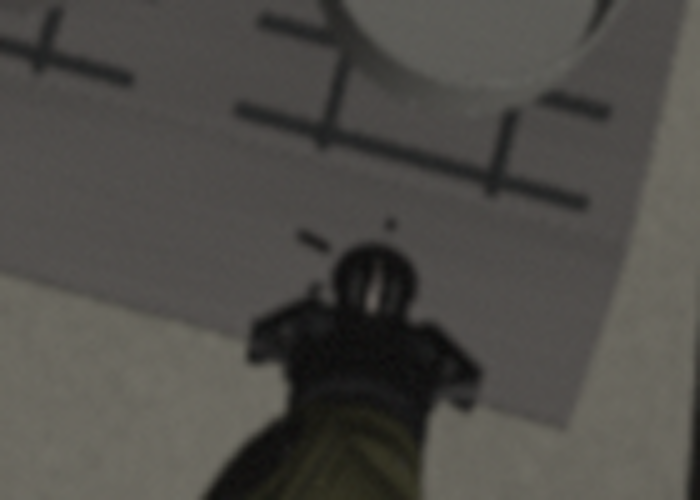

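Call:
{"name": "apply_moves", "arguments": {"rows": "0 0.03 0 0 0 0 1; 0 0.06 0 0 0 0 1; 0 0.08 0 0 0 0 1; 0 0.08 0 0 0 0 1; 0 0.08 0 0 0 0 1", "grip_force": 60}}

```text
time_s: 5.33
position: [0.4452, -0.1478, 0.0693]
orientation: [-0.958, -0.034, -1.741]
force: [-10.8, 5.9, 11.7]
width: 0.0129
```

```bash
python3 chk.py 0.06
```

```text
goal [ 0.4415 -0.1477  0.0743] ypr [-0.961 -0.034 -1.745] joints [-0.545 -0.489  2.554  0.38   0.521  0.908]
shift shares [ 0.007 -0.061 -0.002] turn shares [-0.003  0.003 -0.003] cur in goal frame mm [-0.7  6.1  0.2]
knob ang from tool 0.062428109211811265 h mm 17.4 F axial 16.38 F tool [ -3.6 -16.4  -2.8] w 0.012898103796982807 5.3333
```

Call:
{"name": "apply_moves", "arguments": {"rows": "0 0 0 0 -0.1 0 1; 0 0 0 0 -0.2 0 1; 0 0 0 0 -0.32 0 1; 0 0 0 0 -0.44 0 1; 0 0 0 0 -0.5 0 1"}}

```text
time_s: 5.75
position: [0.4452, -0.1474, 0.0693]
orientation: [-1.007, -0.255, -1.409]
force: [-10.1, 8.5, 13.2]
width: 0.0129
```

```bash
python3 chk.py 1.31
```

```text
goal [ 0.4415 -0.1477  0.0743] ypr [-1.392 -0.587 -0.538] joints [-0.545 -0.49   2.554  0.381  0.521  0.512]
shift shares [ 0.01  -0.061 -0.005] turn shares [-5.000e-03 -1.085e+00 -1.000e-03] cur in goal frame mm [-0.3  6.1  1.1]
knob ang from tool 0.4581238293900837 h mm 17.4 F axial 17.5 F tool [ -6.4 -17.5   0.9] w 0.012883184104943103 5.75
```

Call:
{"name": "apply_moves", "arguments": {"rows": "0 0 0 0 -0.12 0 1; 0 0 0 0 -0.24 0 1; 0 0 0 0 -0.36 0 1; 0 0 0 0 -0.48 0 1; 0 0 0 0 -0.55 0 1"}}

```text
time_s: 6.17
position: [0.445, -0.147, 0.0691]
orientation: [-1.152, -0.46, -1.002]
force: [-11.2, 10.0, 13.5]
width: 0.0129
```

```bash
python3 chk.py 1.31;python3 pic.py 5; python3 -c "
from h import *
print(telemetry.state()['ft_torque'])"
```

```text
goal [ 0.4415 -0.1477  0.0743] ypr [-1.392 -0.587 -0.538] joints [-0.544 -0.49   2.554  0.382  0.522  0.08 ]
shift shares [ 0.012 -0.061 -0.009] turn shares [-0.006 -0.535 -0.001] cur in goal frame mm [-0.7  6.1  1.3]
knob ang from tool 0.8900920472142386 h mm 17.4 F axial 18.63 F tool [ -7.  -18.6   3.9] w 0.012896482876157425 6.1667
[1.24191788 0.6258559  0.79570878]
```

View pics/top5z.png

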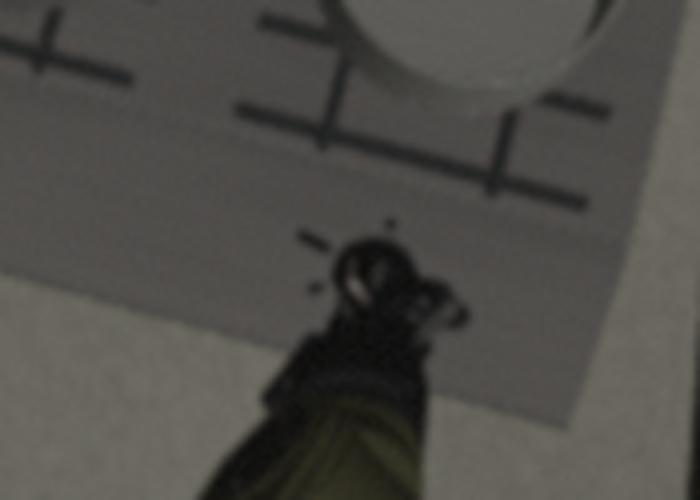

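Call:
{"name": "apply_moves", "arguments": {"rows": "0 0 0 0 -0.12 0 1; 0 0 0 0 -0.24 0 1; 0 0 0 0 -0.36 0 1; 0 0 0 0 -0.48 0 1; 0 0 0 0 -0.54 0 1"}}

```text
time_s: 6.68
position: [0.4448, -0.1467, 0.0688]
orientation: [-1.39, -0.587, -0.533]
force: [-14.5, 11.0, 15.5]
width: 0.0127
```

Call:
{"name": "apply_moves", "arguments": {"rows": "0 0 0 0 0 0 1; 0 0 0 0 0 0 1"}}

```text
time_s: 6.85
position: [0.4448, -0.1467, 0.0688]
orientation: [-1.388, -0.587, -0.537]
force: [-14.4, 12.1, 15.4]
width: 0.0126
```

```bash
python3 chk.py 1.31;python3 pic.py 6
```

```text
goal [ 0.4415 -0.1477  0.0743] ypr [-1.392 -0.587 -0.538] joints [-0.544 -0.49   2.555  0.381  0.523 -0.34 ]
shift shares [ 0.011 -0.062 -0.014] turn shares [-0.006  0.001 -0.001] cur in goal frame mm [-1.1  6.1  1.4]
knob ang from tool 1.3109163397096228 h mm 17.4 F axial 22.16 F tool [ -6.9 -22.1   7.2] w 0.012636516453329413 6.85
```

View pics/top6z.png

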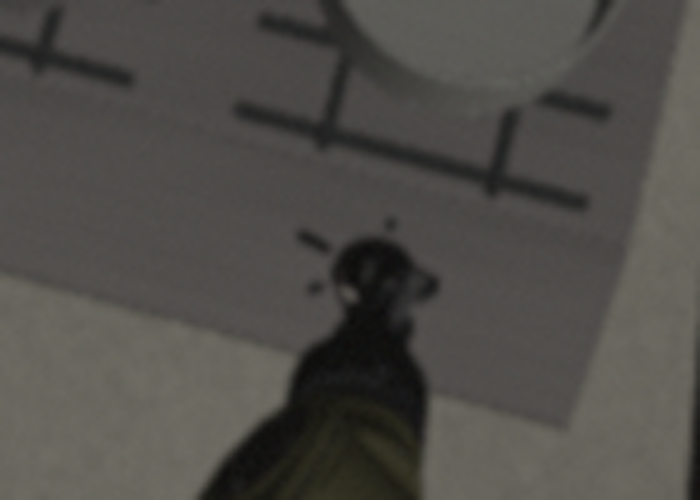

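View pics/side6z.png

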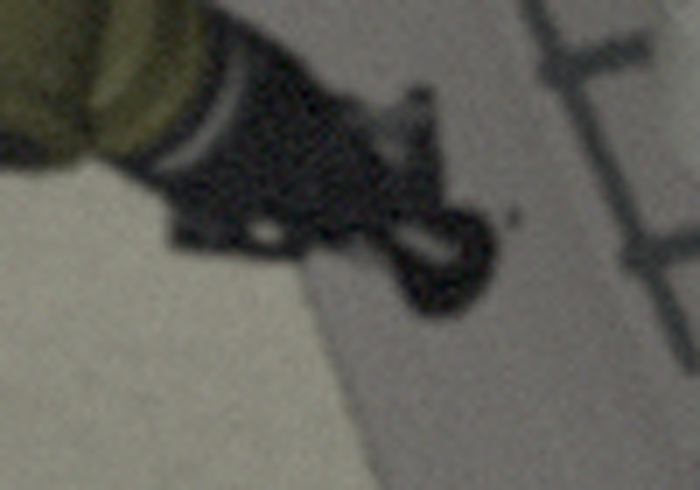

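Call:
{"name": "apply_moves", "arguments": {"rows": "0 -0.03 0 0 0 0 1; 0 -0.06 0 0 0 0 1; 0 -0.08 0 0 0 0 1; 0 -0.08 0 0 0 0 1"}}

```text
time_s: 7.28
position: [0.4403, -0.1457, 0.075]
orientation: [-1.387, -0.588, -0.538]
force: [-0.5, 8.2, 3.0]
width: 0.0125
```

Call:
{"name": "apply_moves", "arguments": {"rows": "0 0 0 0 0 0 0.5; 0 0 0 0 0 0 0.4; 0 0 0 0 0 0 0.4; 0 0 0 0 0 0 0.4; 0 0 0 0 0 0 0.4"}}

```text
time_s: 7.7
position: [0.4406, -0.1472, 0.0754]
orientation: [-1.39, -0.59, -0.538]
force: [-0.1, 0.5, -0.4]
width: 0.051
```

```bash
python3 chk.py 1.31
```

```text
goal [ 0.4415 -0.1477  0.0743] ypr [-1.392 -0.587 -0.538] joints [-0.55  -0.522  2.561  0.368  0.544 -0.329]
shift shares [ 0.002  0.016 -0.002] turn shares [-0.003  0.001  0.003] cur in goal frame mm [-0.2 -1.6  0.2]
knob ang from tool 1.3104592797105488 h mm 25.1 F axial -0.22 F tool [-0.5  0.2  0.3] w 0.050996100245924526 7.7
```

Released with no residual force. Retreating along the axis.

Call:
{"name": "apply_moves", "arguments": {"rows": "0 -0.15 0 0 0 0 0.4; 0 -0.3 0 0 0 0 0.4; 0 -0.5 0 0 0 0 0.4; 0 -0.7 0 0 0 0 0.4; 0 -0.7 0 0 0 0 0.4"}}

```text
time_s: 8.12
position: [0.4021, -0.1394, 0.1373]
orientation: [-1.391, -0.599, -0.539]
force: [-0.2, -0.5, -0.1]
width: 0.0515
```

Call:
{"name": "apply_moves", "arguments": {"rows": "0 -0.1 0 0 0 0 0.4; 0 -0.2 0 0 0 0 0.4; 0 -0.3 0 0 0 0 0.4; 0 -0.3 0 0 0 0 0.4"}}

```text
time_s: 8.45
position: [0.3848, -0.135, 0.1586]
orientation: [-1.39, -0.593, -0.539]
force: [0.5, -0.4, 0.1]
width: 0.0511
```

```bash
python3 chk.py 1.31;python3 pic.py 7; python3 -c "
from h import *; import cv2
for n in('top','side'): cv2.imwrite(f'pics/{n}7.png',eyes.capture(n)[:,:,::-1])"
```

```text
goal [ 0.4415 -0.1477  0.0743] ypr [-1.392 -0.587 -0.538] joints [-0.626 -0.918  2.608  0.295  0.896 -0.263]
shift shares [-0.014  1.024 -0.002] turn shares [-0.002  0.001  0.008] cur in goal frame mm [   0.8 -102.4    0. ]
knob ang from tool 1.3107447158692225 h mm 125.9 F axial -0.27 F tool [ 0.5  0.3 -0.1] w 0.05108274165015185 8.45
```

View pics/top7z.png

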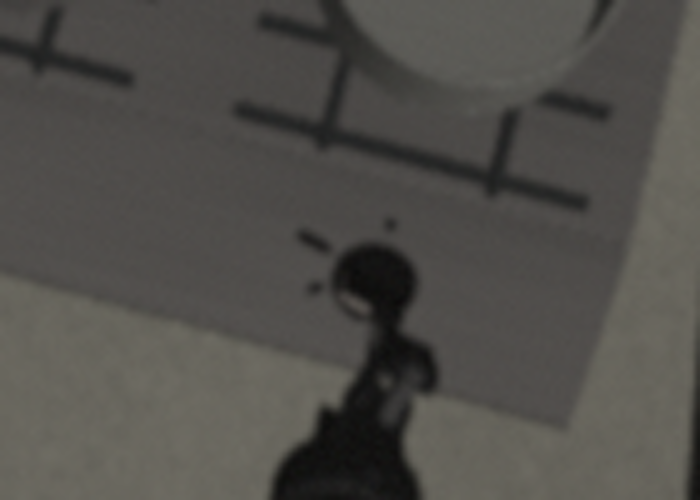

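View pics/side7z.png

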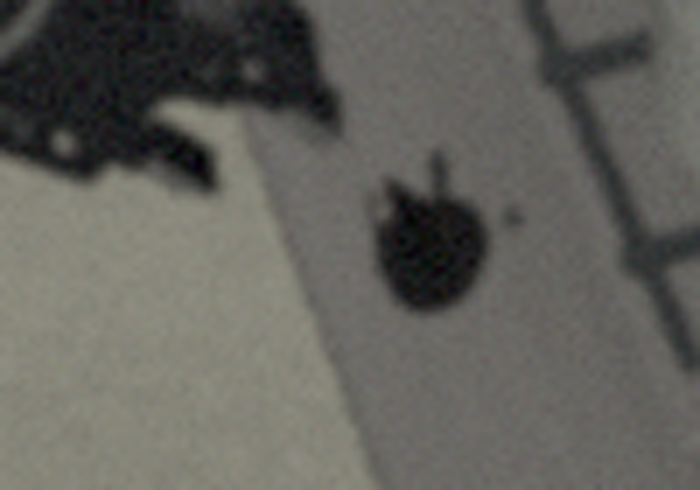

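View pics/top7.png

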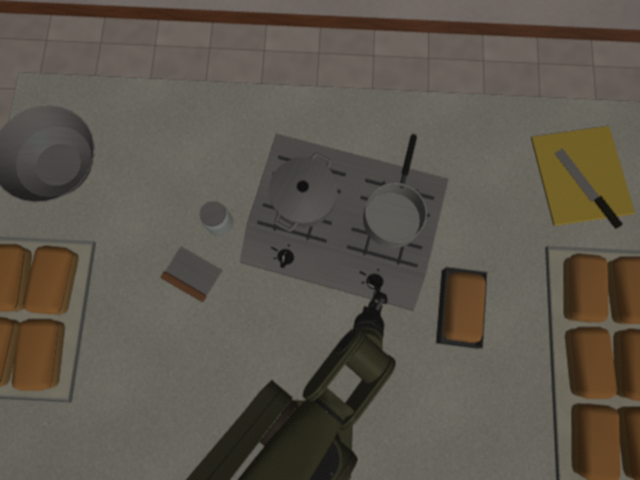

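```bash
python3 - <<'E'
from goal import *
hp=[.6796,-.0633,yaw]
for a in(1.15,1.31,1.47):
    d=np.array([np.cos(a)*C,np.sin(a),np.cos(a)*S])
    for n,o,k in(("top",(300,225),5),("side",(260,260),7)):
        print(a,n,[((proj(n,hobw(hp,kn(-1,.0485)+r*d))[0]-o+.5)*k).round(0) for r in(0,.02)])
import cv2
for n,(u,v) in(("top",(355,265)),("side",(305,275))):
    im=cv2.imread(f"pics/{n}7.png")[v:v+35,u:u+40]; im=cv2.convertScaleAbs(im,alpha=2.5); cv2.imwrite(f"pics/{n}8.png",cv2.resize(im,None,fx=14,fy=14,interpolation=2))
    for a,c in((1.15,(0,0,255)),(1.31,(0,255,0))):pass
E
```

```text
1.15 top [array([372., 311.]), array([345., 290.])]
1.15 side [array([390., 223.]), array([392., 177.])]
1.31 top [array([372., 311.]), array([341., 294.])]
1.31 side [array([390., 223.]), array([386., 179.])]
1.47 top [array([372., 311.]), array([339., 299.])]
1.47 side [array([390., 223.]), array([379., 182.])]
```

View pics/top8.png

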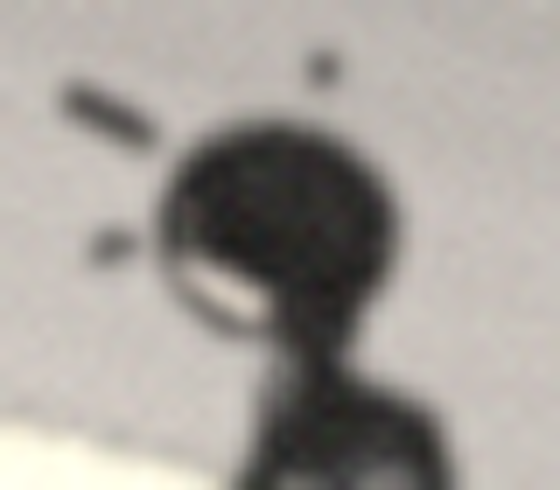

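View pics/side8.png

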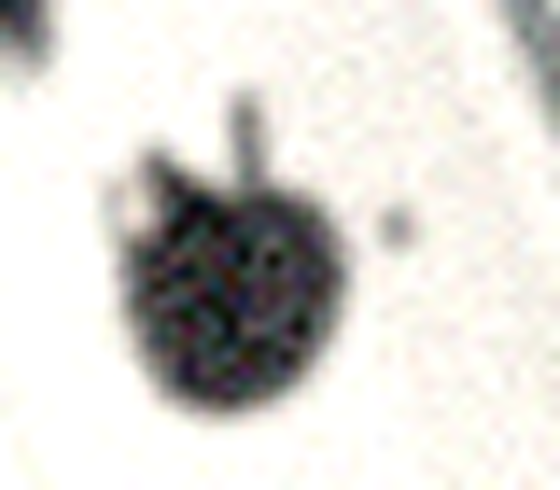

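```bash
python3 -c "
from workcell import order,telemetry
print(order.job_done(), telemetry.state()['time_s'])"
```

```text
the job is handed in; nothing more can be done
the job is handed in; nothing more can be done
```

The burner under the open, long-handled saucepan is lit. That is the right burner, so I worked the right knob. I gripped its bar and pushed the knob in about 8 mm. Keeping it pushed in, I turned it anticlockwise from about 0.06 to 1.31 rad. I then eased it out and released it, and backed the gripper about 100 mm away along the knob's axis. My last reading before handing in was about 8.5 s.

**Pointer:** in the last top picture the white line runs parallel to the long mark (about 26.6° against 28° in the picture), which puts the knob at about 1.33 rad. The tool angle at release was 1.31 rad.

**Forces:** the axial push peaked at about 22 N, more than the 10 N the spring needs, so the knob was pressed against its inner stop while it turned. The highest wrist force I read was about 24 N, and there was none after release.

**Knob out:** the axial force fell as I eased off, and the skirt is back where it was in the pictures. I had no direct reading of how far the knob was pushed in.

**Surroundings:** by eye in the last top picture, the left knob, both pots, jar, tin and scraper look unmoved. I did not re-measure them.

**Joint limit:** on the approach, joint 2 read -1.023 once, against a listed limit of -1.02. It may only be rounding or a reading at the clamp, but I could not confirm that.

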